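Book a job tin into the rack and flip its keeper flag over

ROBOT

A 6-joint arm with a two-finger parallel gripper is mounted at the origin on a cart in front of the work surface, level with it; the furniture and walls round the work are solid. World frame = base frame: x ahead of the robot, y to its left, z up, the work surface at z = 0. Lengths are in m, angles in rad, forces in N, time in s.
With the tool pointing down it reaches from about 0.35 to 0.8 m from the base axis. Payload 7.3 kg.
Tool frame: the origin (TCP) lies between the finger pads; the fingertips stand 25 mm ahead of it and the grasp point (between the pads) lies 6 mm ahead of it (r.tip_extent is the distance from the TCP to the fingertips, in m); z points along the fingers, y is the direction in which the jaws open and shut (so a half turn about z gives the same grasp; the last joint's range is limited). The gripper opens to 85 mm and grips with 20 to 120 N. Pads are 22 mm wide; open, the fingers measure 114 mm over their backs; the gripper's body (76 mm by 85 mm) begins 54 mm behind the grasp point. The pads swing forward as they close: fully open they stand 13 mm farther back than shut.
Start: joints at [-1.451, 0.342, 1.524, -0, 1.275, -0.146], TCP at [0.138, -0.507, 0.256] pointing down, gripper open.
Joint ranges: [-2.53, 2.53], [-0.77, 2.02], [0.04, 2.7], [-1, 4.14], [0.28, 2.66], [-3.11, 3.11]. Speed limits (rad/s): [2.57, 2.57, 3.14, 3.14, 3.14, 3.14].

INTERFACE

Orientations are given as a unit quaternion [x, y, z, w].
In Python, from workcell import r, command_gripper, optics gives the robot as it stands. The module is installed in compiled form; this text tells all that it offers. Calls block until the motion is done:
- r.reach(position, orientation): joint-space move of the TCP to a pose.
- r.move_straight(position, orientation=None, speed=0.15, max_force=None): straight line of the TCP; orientation=None keeps the orientation; speed is the mean speed in m/s. With max_force (N) it stops when the force on the tool has changed by that much, and returns True; else False.
- r.movej(angles): joint-space move.
- command_gripper(opening, force=None): finger opening in m; force is the grip in N (None keeps the last); returns when the fingers have stopped.
- r.hold(seconds).
- r.solve_ik(position, orientation): joint angles nearest the present ones, or None.
- r.read_state(): the state.
- optics.get_image(name): name is "scene" or "top" or "wrist"; returns (picture, depth): 480x640x3 uint8, red, green, blue; 480x640 float32, m along the optical axis (not along the pixel's ray), 0 where there is no reading.
- optics.camera_model(name): a dict with "K" (3x3 intrinsics, pixels), "R" (3x3) and "t" (3): a world point X has camera coordinates R X + t; the wrist camera has in their place "tool_from_camera" (4x4, takes a point from camera to tool coordinates, whose origin is the TCP and whose axes are the flange's). Camera axes: x right, y down, z forward; pixel columns grow to the right and rows downward; lengths in m; the calibration is good to about 2 mm. A picture is of the moment at which its call begins: read the wrist's pose just before it. camera_model takes no time and is no camera call.
A pose or a line that the arm cannot do raises r.PlanningError and nothing moves.
- r.finish_job(): hands the job in, once; it reports no verdict.
The state is a dict: "time_s": time; "joint_positions": joint angles; "dq": joint speeds; "tau": joint torques, N m; "eef_pos": TCP position; "eef_rot": TCP orientation; "contact_force": force on the tool from outside, world axes, zero at the start; "torque": the same for the moment, N m; "grip_width": finger opening in m.
Only numpy, scipy, OpenCV 4.12 (cv2) and the standard library are available. Lean on these libraries where they do the work, as an engineer would, in place of code of your own. Each camera call takes 0.05 s, during which the arm holds its last target. There are 200 camera calls.

TASK

Two jobs are already booked into the three-bay tin rack; book in the third: with the fingertips, slide the tin that stands on the board in front of the empty bay fully home against the back of that bay, then flip that bay's metal flag forward over its hinge until it lies down over the tin with the ring face showing and its lip in front of the tin, like its neighbours. Work gently and only by pushing: do not pinch, lift or tip the tin, and do not squeeze or force the flag. Leave the other two tins, their flags and the tools and bracelet around the rack as they are.

Things in the scene. Friction and masses are not known exactly. Their poses are not given: they have to be found in the camera images.
- bay_a: The EMPTY bay: wooden wedge block; three alike stand 88 mm apart on a wooden board, in any order. Origin: on the board's top face (10 mm above the table), where the centre of a tin fully home stands. x points into the bay, y to the left seen from the front, z up. Cheeks: x -28 to +32 mm, inner faces y +-33, outer +-41, 26 mm high in front; back wall face x = +30. The board starts at x = -147.
- job_tin: The tin to book in: round light-grey metal tin with lid, 58 mm in diameter, 23 mm high, about 0.11 kg, loose. It stands on the rack board in front of the empty bay, 78 to 87 mm short of home and up to 12 mm to the side. Origin: centre of its underside, z up.
- flag_a (a joint): The empty bay's flag, rad: 0 = leaning back, rising 28 degrees backwards from the hinge, bar face up (start); pi = flipped forward over the bay, sloping down 28 degrees to the front, ring face up. Smooth aluminium plate 70 mm wide, 2.5 thick, reaching 78 mm from its hinge, about 0.06 kg, turns easily; past upright it falls forward by itself. A tin far from home stops it short.
- flag_a_lip (a point): Middle of the rolled edge of the 20 mm lip on the flag's end. With the flag back the lip stands up behind the block, leaning back 20 degrees: edge at x = +110, z = +117 mm in the bay's frame, foot (plate end) at x = +103, z = +99. Pulled forward and up round the hinge by its back side, the flag swings over. With the flag down the edge is at x = -42, z = +7 mm, in front of tin and cheeks.
- flag_a_hinge (a point): Point on the hinge axis (parallel to the bay's y) of the empty bay's flag, at the middle of its width: x = +34, z = +62 mm in the bay's frame. The solid back part of the block below the flag ends at x = +68 mm, 77 mm high; behind that the raised flag overhangs freely. The edge of the lip lies 94 mm from the hinge and swings up to z = +156 mm.
- tin_b: Booked tin of the same kind, fully home in a second bay under its flag. Leave alone. Origin: centre of its underside.
- tin_c: Booked tin of the same kind, fully home in a third bay under its flag. Leave alone. Origin: centre of its underside.
- flag_b (a joint): Flag over tin_b, rad; pi = lying forward over the tin, where it starts and must stay.
- flag_c (a joint): Flag over tin_c, rad; pi = lying forward over the tin, where it starts and must stay.
- pliers: Pliers, 46 x 145 x 12 mm, lying loose on the table left of the rack. Leave alone. Origin: centre of the underside.
- jade_bracelet: Bead bracelet, 68 x 68 x 11 mm, lying loose behind the rack. Leave alone. Origin: centre of the underside.
- tweezers: Steel tweezers, 14 x 122 x 7 mm, lying loose on the table left of the rack, farther back than the pliers. Leave alone. Origin: centre of the underside.
Not all that is in view belongs to the job. What is shaped like the job_tin but blue is not meant.

How it is judged:
By the outcome, as a careful person would: the job done as asked, in the order asked, and still so for the second after the job is handed in, with the robot touching nothing.
It also fails if it takes over 51 s, if anything falls off the work surface, if the arm or the gripper's body presses on something with over 40 N, if the wrist force passes 120 N, or if a joint passes its speed limit or range.

## Working session

There is one attempt and no reset: what is moved stays moved. The work goes in short steps, each a Python script; the robot and the scene stay as the last script left them, time stands still between calls to the robot, and variables do not carry over. Pictures are saved under pics/ and viewed, on a budget of 10 in all, crops included, one or two more only if the job needs it, and the job is handed in when it is done.

```bash
mkdir -p pics
python3 - <<'E'
from workcell import r, optics
import cv2, numpy as np
for n in ("scene","top"):
    im,d=optics.get_image(n); cv2.imwrite(f"pics/{n}0.png",im[:,:,::-1]); np.savez(f"pics/{n}0.npz",im=im,d=d)
    m=optics.camera_model(n); print(n,m["K"].round(1).tolist(),m["R"].round(3).tolist(),m["t"].round(3).tolist(),(d>0).mean())
s=r.read_state(); print(s["time_s"],s["eef_rot"],s["contact_force"],s["grip_width"])
E
```

```text
scene [[607.7, 0.0, 321.3], [0.0, 607.7, 240.0], [0.0, 0.0, 1.0]] [[-0.768, -0.64, -0.016], [-0.327, 0.414, -0.85], [0.55, -0.647, -0.527]] [0.488, 0.246, 0.947] 0.9958528645833333
top [[556.9, 0.0, 318.4], [0.0, 556.9, 238.9], [0.0, 0.0, 1.0]] [[-0.027, -1.0, -0.002], [-0.989, 0.027, -0.145], [0.145, -0.002, -0.989]] [0.093, 0.578, 0.961] 0.99611328125
0.1 [ 9.91181102e-01  1.32512454e-01  6.72097555e-06 -6.86942121e-04] [ 0.36536825  0.2334378  -0.61702716] 0.08519771245155965
```

View pics/scene0.png

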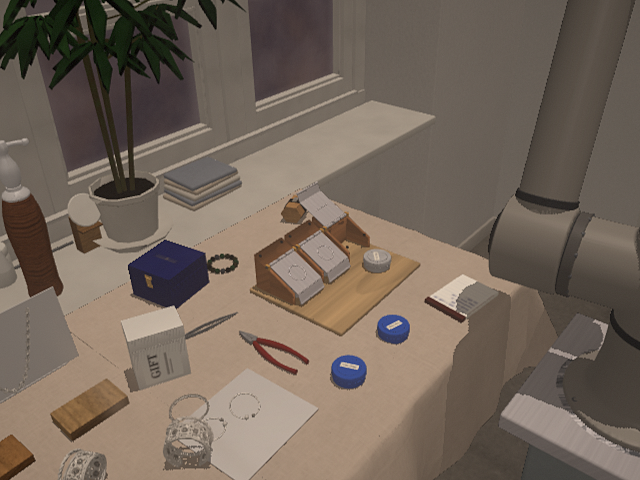

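View pics/top0.png

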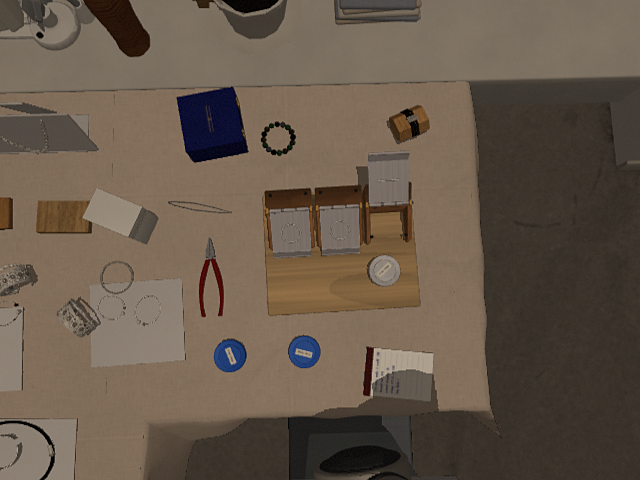

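Candidates for the job tin in the top view: grey tin (384,271), blue tin (230,355) and blue tin (304,352). The grey tin on the board in front of the empty right-hand bay is the right one. I'll check it in a close crop and measure.

```bash
cat > h.py <<'E'
import numpy as np, cv2
from workcell import r, optics, command_gripper
def cloud(n,d):
    m=optics.camera_model(n);v,u=np.mgrid[:480,:640]
    c=np.stack([(u-m["K"][0,2])/m["K"][0,0]*d,(v-m["K"][1,2])/m["K"][1,1]*d,d],-1)
    return (c-m["t"])@m["R"]
def ray(n,uv,z):
    m=optics.camera_model(n);uv=np.atleast_2d(uv).astype(float)
    dr=np.c_[uv,np.ones(len(uv))]@np.linalg.inv(m["K"]).T@m["R"];o=-m["R"].T@m["t"]
    return o+dr*((z-o[2])/dr[:,2])[:,None]
E
python3 - <<'E'
from h import *
f=np.load("pics/top0.npz");im,d=f["im"],f["d"];P=cloud("top",d)
np.set_printoptions(precision=4,suppress=True)
crop=im[140:325,255:430];cv2.imwrite("pics/crop0.png",cv2.resize(crop,None,fx=3.2,fy=3.2,interpolation=cv2.INTER_CUBIC)[:,:,::-1])
hsv=cv2.cvtColor(im,cv2.COLOR_RGB2HSV)
roi=np.zeros((480,640),bool);roi[140:325,255:430]=1
# board: z~.01
b=roi&(abs(P[...,2]-.010)<.005)&(hsv[...,1]>85)
print("board z med",np.median(P[290:300,290:360,2]),"table z",np.median(P[330:335,270:360,2]), "hsv board",hsv[295,320],"table",hsv[332,320])
c=max(cv2.findContours(b.astype(np.uint8),cv2.RETR_EXTERNAL,cv2.CHAIN_APPROX_NONE)[0],key=cv2.contourArea)
rr=cv2.minAreaRect(c);bx=cv2.boxPoints(rr);print("board rect px",rr,"\n",bx,"\n",ray("top",bx,.01))
# front edge: lowest board pixel per column
fe=[(u,np.where(b[:,u])[0].max()) for u in range(275,412) if b[:,u].any()]
W=ray("top",np.array(fe)+[0,.5],.01);vx,vy,x0,y0=cv2.fitLine(W[:,:2].astype(np.float32),cv2.DIST_HUBER,0,.01,.01).ravel()
print("front edge dir",vx,vy,"pt",x0,y0,"ang of normal deg",np.degrees(np.arctan2(-vx,vy)) )
# tin
t=roi&(P[...,2]>.026)&(P[...,2]<.04)&(hsv[...,1]<70);t[:245]=0;t[:,:355]=0
c=max(cv2.findContours(t.astype(np.uint8),cv2.RETR_EXTERNAL,cv2.CHAIN_APPROX_NONE)[0],key=cv2.contourArea)
print("tin px",cv2.minEnclosingCircle(c),cv2.fitEllipse(c))
q=P[t];print("tin top z",np.median(q[:,2]));print("tin",ray("top",cv2.fitEllipse(c)[0],.033))
# flag a
fl=roi&(P[...,2]>.05)&(hsv[...,1]<60);fl[:,:362]=0;fl[215:]=0
c=max(cv2.findContours(fl.astype(np.uint8),cv2.RETR_EXTERNAL,cv2.CHAIN_APPROX_NONE)[0],key=cv2.contourArea)
rr=cv2.minAreaRect(c);bx=cv2.boxPoints(rr);print("flag px",bx)
q=P[fl];q=q[(q[:,2]<.105)];print("flag z range",q[:,2].min(),q[:,2].max(),P[fl][:,2].max())
A=np.c_[q[:,:2],np.ones(len(q))];co=np.linalg.lstsq(A,q[:,2],rcond=None)[0];print("plane grad",co,np.degrees(np.arctan2(co[1],co[0])),np.degrees(np.arctan(np.hypot(co[0],co[1]))))
print("flag centroid",q.mean(0))
for v in range(158,205,6):
    us=np.where(fl[v])[0];print(v,us.min(),us.max(),P[v,us.min()+1],P[v,us.max()-1])
# hinge region and neighbours
h=roi&(P[...,2]>.05)&(P[...,2]<.1)
for u in (290,340):
    print(u,[(v,P[v,u].round(3).tolist()) for v in range(188,262,6)])
E
```

```text
board z med 0.0100995960747065 table z 0.0012118327562782093 hsv board [ 16 128 138] table [ 15  79 133]
board rect px ((340.3848571777344, 250.61929321289062), (120.366455078125, 152.5307159423828), 86.49646759033203) 
 [[260.5842 195.2091]
 [412.8299 185.888 ]
 [420.1855 306.0294]
 [267.9398 315.3506]] 
 [[ 0.6712  0.1834  0.01  ]
 [ 0.6814 -0.104   0.01  ]
 [ 0.4561 -0.1058  0.01  ]
 [ 0.4468  0.1727  0.01  ]]
front edge dir 0.03475891 -0.9993957 pt 0.4519735 0.035438597 ang of normal deg -178.00806
tin px ((384.0384521484375, 270.1153869628906), 15.738821983337402) ((383.9964599609375, 270.22283935546875), (30.33052635192871, 30.67369270324707), 125.17699432373047)
tin top z 0.03304057846261696
tin [[ 0.5215 -0.0399  0.033 ]]
flag px [[368. 151.]
 [409. 151.]
 [409. 206.]
 [368. 206.]]
flag z range 0.06368594935218233 0.10499835839483923 1.0353065306490699
plane grad [ 0.5128  0.0196 -0.2511] 2.1937073021688893 27.16643672622921
flag centroid [ 0.6647 -0.0471  0.0888]
158 368 408 [ 0.7057 -0.0126  0.119 ] [ 0.7068 -0.0787  0.1093]
164 368 408 [ 0.6991 -0.0135  0.1052] [ 0.6972 -0
[... 483 characters left out ...]
, 0.075]), (206, [0.636, 0.125, 0.073]), (212, [0.626, 0.126, 0.068]), (218, [0.615, 0.126, 0.068]), (224, [0.605, 0.126, 0.065]), (230, [0.596, 0.127, 0.056]), (236, [0.586, 0.127, 0.052]), (242, [0.576, 0.128, 0.044]), (248, [0.566, 0.129, 0.04]), (254, [0.556, 0.129, 0.025]), (260, [0.547, 0.13, 0.009])]
340 [(188, [0.663, 0.037, 0.085]), (194, [0.653, 0.037, 0.082]), (200, [0.644, 0.037, 0.074]), (206, [0.633, 0.038, 0.076]), (212, [0.623, 0.038, 0.07]), (218, [0.614, 0.038, 0.062]), (224, [0.604, 0.038, 0.058]), (230, [0.594, 0.038, 0.053]), (236, [0.584, 0.038, 0.049]), (242, [0.573, 0.038, 0.045]), (248, [0.564, 0.038, 0.034]), (254, [0.556, 0.038, 0.01]), (260, [0.545, 0.038, 0.01])]
```

View pics/crop0.png

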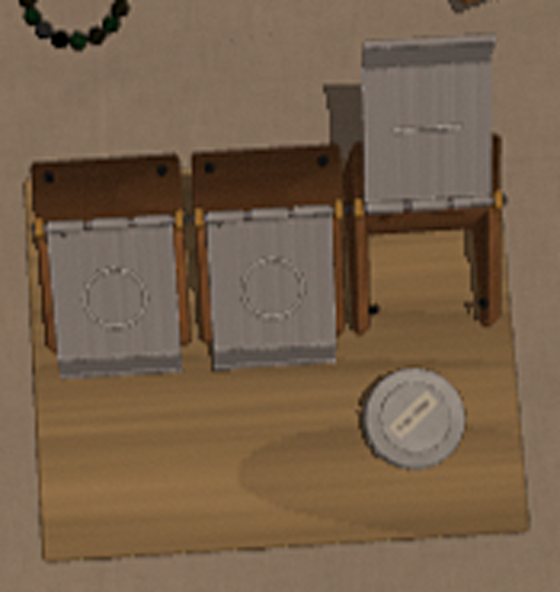

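The crop confirms the choice: the grey labelled tin at crop (413,418) stands before the empty bay on the right, whose flag is up with the bar face showing (430,125). The bay yaw is about +2°, the origin about (0.602, -0.049), and the tin about 80 mm short and 12 mm to the left. Plan: a V-shaped push with two half-open fingertips, first diagonal, then straight in.

```bash
cat >> h.py <<'E'
from scipy.spatial.transform import Rotation as Ro
YAW=np.radians(2.0);O=np.array([.602,-.0493,.010])
Rb=Ro.from_euler('z',YAW).as_matrix()
def W(x,y,z): return O+Rb@np.array([x,y,z])/1000   # bay mm -> world
def B(p): return Rb.T@(np.asarray(p)-O)*1000
def Q(flip=0,tilt=0): # tool down, y along bay y ; tilt>0: fingertips point forward
    M=Ro.from_euler('z',YAW)*Ro.from_euler('y',-np.radians(tilt))*Ro.from_euler('x',np.pi)
    if flip: M=M*Ro.from_euler('z',np.pi)
    return M.as_quat()
E
python3 - <<'E'
from h import *
np.set_printoptions(precision=4,suppress=True)
print("tip",r.tip_extent);print(optics.camera_model("wrist")["tool_from_camera"])
f=np.load("pics/top0.npz");P=cloud("top",f["d"]);print("wood thing",P[122,400:425:6],"sill",P[60,410:460:20],P[90,400])
for fl in (0,1):
  for t in (0,15):
    print(fl,t,[r.solve_ik(p,Q(fl,t)) for p in (W(-150,12,130),W(-38,0,33),W(135,0,215),W(135,0,135))])
E
```

```text
tip 0.025
[[ 0.0011 -0.9483 -0.3174  0.0807]
 [ 1.      0.0011  0.0004 -0.0001]
 [-0.0001 -0.3174  0.9483 -0.1178]
 [ 0.      0.      0.      1.    ]]
wood thing [[ 0.7958 -0.0806  0.0426]
 [ 0.7947 -0.0914  0.0447]
 [ 0.7945 -0.1025  0.0445]
 [ 0.794  -0.1136  0.0449]
 [ 0.7962 -0.1261  0.038 ]] sill [[ 0.9404 -0.1142 -0.0048]
 [ 0.939  -0.1536 -0.0041]
 [ 0.9381 -0.1933 -0.0045]] [ 0.8762 -0.0905  0.0006]
0 0 [array([-0.2631,  0.3541,  1.8756, -0.    ,  0.9118,  1.2728]), array([-0.2248,  0.6639,  1.6461, -0.    ,  0.8316,  1.311 ]), array([-0.1641,  0.7852,  0.841 , -0.    ,  1.5155,  1.3718]), array([-0.1641,  0.8331,  0.9623, -0.    ,  1.3462,  1.3718])]
0 15 [array([-0.3217,  0.2547,  2.0716,  0.1667,  0.5757,  1.0851]), array([-0.2642,  0.5878,  1.8643,  0.1781,  0.445 ,  1.1203]), array([-0.1865,  0.632 ,  1.1572,  0.0639,  1.0975,  1.3276]), array([-0.1865,  0.6992,  1.2597,  0.071 ,  0.9283,  1.3141])]
1 0 [array([-0.2631,  0.3541,  1.8756, -0.    ,  0.9118, -1.8688]), array([-0.2248,  0.6639,  1.6461, -0.    ,  0.8316, -1.8305]), array([-0.1641,  0.7852,  0.841 , -0.    ,  1.5155, -1.7698]), array([-0.1641,  0.8331,  0.9623, -0.    ,  1.3462, -1.7698])]
1 15 [array([-0.3217,  0.2547,  2.0716,  0.1667,  0.5757, -2.0565]), array([-0.2642,  0.5878,  1.8643,  0.1781,  0.445 , -2.0213]), array([-0.1865,  0.632 ,  1.1572,  0.0639,  1.0975, -1.814 ]), array([-0.1865,  0.6992,  1.2597,  0.071 ,  0.9283, -1.8275])]
```

Run:
```python
from h import *
r.reach(W(-145,12,150),Q(1)); command_gripper(.024)
r.move_straight(W(-145,12,30),speed=.12,max_force=6)
s=r.read_state();print(s["time_s"],B(s["eef_pos"]),s["contact_force"],s["grip_width"])
im,d=optics.get_image("wrist");cv2.imwrite("pics/w1.png",im[:,:,::-1])
im,d=optics.get_image("top");cv2.imwrite("pics/t1.png",im[:,:,::-1])
```

```text
3.9167 [-144.5847279    11.87913486   30.50846435] [ 0.38498814 -1.01279323 -0.17530289] 0.023871488324434923
```

View pics/w1.png

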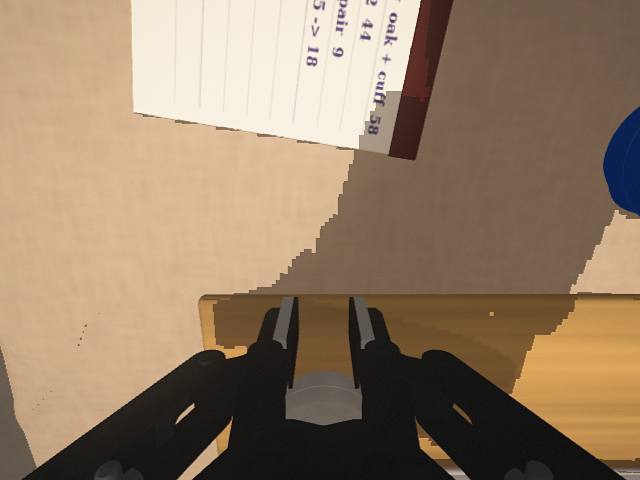

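Wrist view: the tin (323,400) sits centred between the two fingertips (290 and 357), so the lateral alignment is good. Pushing now.

Run:
```python
from h import *
def st(l):
    s=r.read_state();print(l,round(s["time_s"],2),B(s["eef_pos"]).round(1),s["contact_force"].round(2))
print(r.move_straight(W(-115,12,30),speed=.05,max_force=5));st("a")
print(r.move_straight(W(-86,0,30),speed=.04,max_force=5));st("b")
print(r.move_straight(W(-50,0,30),speed=.04,max_force=5));st("c")
print(r.move_straight(W(-33,0,30),speed=.02,max_force=4));st("d")
im,d=optics.get_image("top");cv2.imwrite("pics/t2.png",cv2.resize(im[140:325,255:430],None,fx=3,fy=3,interpolation=cv2.INTER_CUBIC)[:,:,::-1])
im,d=optics.get_image("scene");cv2.imwrite("pics/s2.png",cv2.resize(im[170:340,230:440],None,fx=3,fy=3,interpolation=cv2.INTER_CUBIC)[:,:,::-1])
```

```text
False
a 4.77 [-115.2   12.1   29.9] [ 0.53 -0.01  0.08]
False
b 5.7 [-86.1   0.1  30. ] [-0.66 -0.42  0.18]
False
c 6.75 [-50.1   0.   30. ] [-0.83 -0.82  0.27]
True
d 7.42 [-36.7   0.1  29.4] [0.61 0.5  0.18]
```

View pics/s2.png

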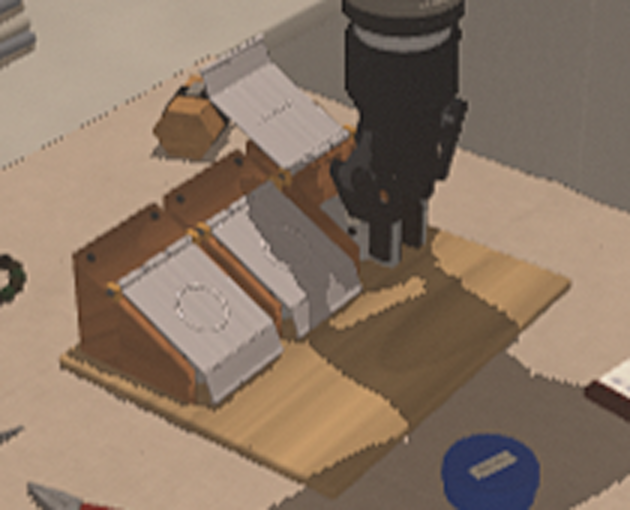

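The push stopped on contact at TCP x = -36.7; about -36.5 was predicted for the tin against the wall. The scene crop shows the gripper in front of the bay (395,230) and the neighbours undisturbed. Backing off and checking the tin.

Run:
```python
from h import *
r.move_straight(W(-75,0,30),speed=.08); r.move_straight(W(-110,0,200),speed=.2)
im,d=optics.get_image("top");P=cloud("top",d);hsv=cv2.cvtColor(im,cv2.COLOR_RGB2HSV)
Pb=(P-O)@Rb*1000
t=(abs(Pb[...,2]-23)<5)&(abs(Pb[...,0])<45)&(abs(Pb[...,1])<32)&(hsv[...,1]<70)
q=Pb[t];print("tin x",q[:,0].min(),q[:,0].max(),"y",q[:,1].min(),q[:,1].max(),len(q))
cv2.imwrite("pics/t3.png",cv2.resize(im[140:325,255:430],None,fx=3,fy=3,interpolation=cv2.INTER_CUBIC)[:,:,::-1])
print(r.read_state()["time_s"])
```

```text
tin x -23.42345316274474 29.034786013768827 y -14.977184504687111 27.701704952501583 376
9.2167
```

View pics/t3.png

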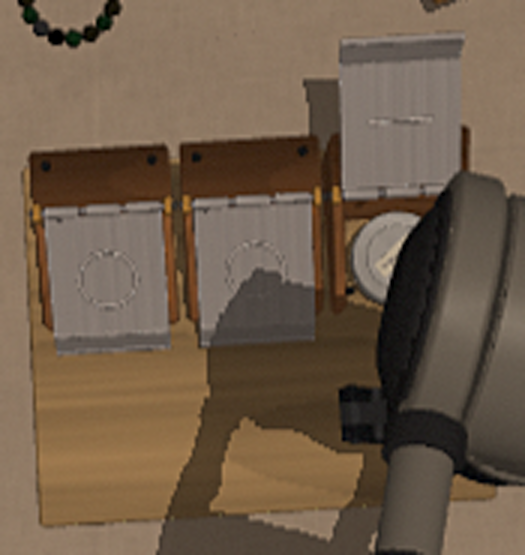

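The top crop shows the tin (395,258) in the bay right up against the back wall (its rear edge measures x = +29), with the neighbours unchanged. Now the flag.

Run:
```python
from h import *
def st(l):
    s=r.read_state();print(l,round(s["time_s"],2),B(s["eef_pos"]).round(1),s["contact_force"].round(2))
r.move_straight(W(-60,0,235),Q(1),speed=.2); command_gripper(0.0)
r.move_straight(W(140,0,235),speed=.2)
im,d=optics.get_image("wrist");cv2.imwrite("pics/w4.png",im[:,:,::-1])
print(r.move_straight(W(140,0,131),speed=.1,max_force=6));st("down")
im,d=optics.get_image("scene");cv2.imwrite("pics/s4.png",cv2.resize(im[120:320,230:440],None,fx=3,fy=3,interpolation=cv2.INTER_CUBIC)[:,:,::-1])
```

```text
False
down 12.43 [ 1.404e+02 -1.000e-01  1.320e+02] [0.02 0.49 0.19]
```

View pics/s4.png

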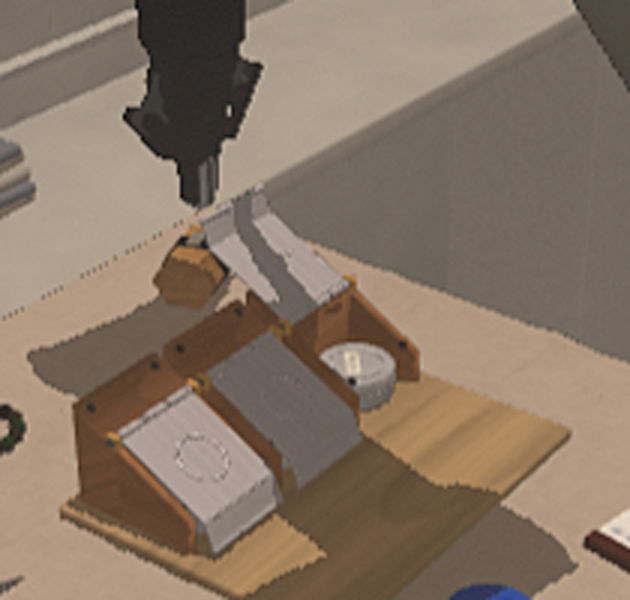

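The scene crop shows the tin home in the bay (358,375) and the closed fingertips (200,200) behind the lip (235,205) with no contact. Pulling the flag forward along a rising path.

Run:
```python
from h import *
def st(l):
    s=r.read_state();print(l,round(s["time_s"],2),B(s["eef_pos"]).round(1),s["contact_force"].round(2))
for i,(x,z,v) in enumerate([(122,131,.06),(97,138,.05),(70,145,.05),(45,150,.05),(28,152,.04),(20,153,.04)]):
    hit=r.move_straight(W(x,0,z),speed=v,max_force=6);st((i,hit))
    if hit: break
r.hold(.6)
im,d=optics.get_image("scene");cv2.imwrite("pics/s5.png",cv2.resize(im[120:320,230:440],None,fx=3,fy=3,interpolation=cv2.INTER_CUBIC)[:,:,::-1])
```

```text
(0, False) 12.93 [ 1.222e+02 -1.000e-01  1.316e+02] [ 0.58 -0.07 -0.09]
(1, False) 13.59 [ 97.  -0. 138.] [ 0.77  0.2  -0.31]
(2, False) 14.3 [ 70.1  -0.  145.1] [0.36 0.97 0.14]
(3, False) 14.96 [ 45.1  -0.  150.2] [ 0.51  0.19 -0.21]
(4, False) 15.53 [ 28.   -0.  152.2] [-0.25  0.43 -0.26]
(5, False) 15.88 [ 19.8   0.  153.1] [ 0.16  0.2  -0.47]
```

View pics/s5.png

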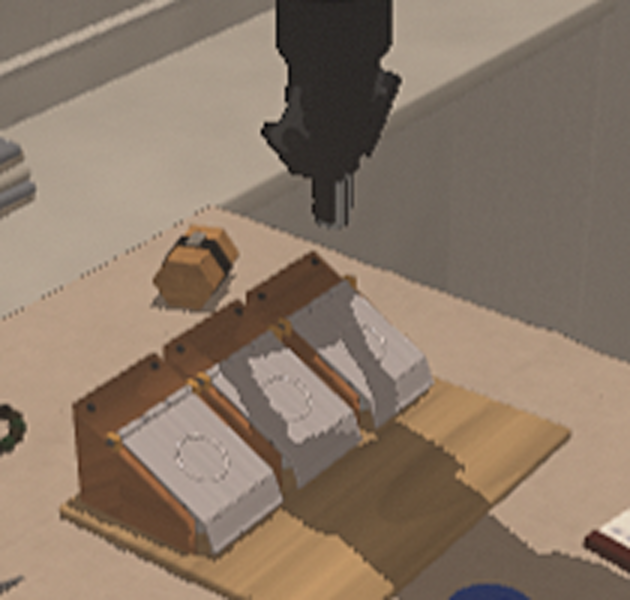

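The scene crop shows all three flags down, with the ring showing on the third (372,340) and its lip at (410,390). Retreating to check it against the neighbours.

Run:
```python
from h import *
r.move_straight(W(20,0,240),speed=.2); r.movej([-1.451,.342,1.524,0,1.275,-.146]); r.hold(.5)
im,d=optics.get_image("top");P=cloud("top",d);Pb=(P-O)@Rb*1000;hsv=cv2.cvtColor(im,cv2.COLOR_RGB2HSV)
for y in (0,88,176):
    m=(abs(Pb[...,1]-y)<30)&(Pb[...,0]>-28)&(Pb[...,0]<28)&(Pb[...,2]>25)
    q=Pb[m];c=np.polyfit(q[:,0],q[:,2],1)
    n=(abs(Pb[...,1]-y)<30)&(Pb[...,0]>-70)&(Pb[...,2]>8);print(y,"slope deg",np.degrees(np.arctan(c[0])),"z@0",c[1],"front x",Pb[n][:,0].min())
old=np.load("pics/top0.npz")["im"];df=cv2.absdiff(im,old).max(2);print("changed px in pliers/bracelet/tweezers",[(df[a:b,c:e]>60).sum() for a,b,c,e in((235,320,195,228),(118,158,258,300),(198,216,165,235))])
cv2.imwrite("pics/t6.png",cv2.resize(im[100:340,150:450],None,fx=2.5,fy=2.5,interpolation=cv2.INTER_CUBIC)[:,:,::-1]);print(r.read_state()["time_s"])
```

```text
0 slope deg 27.913702984922683 z@0 45.415746965336695 front x -43.63134804372548
88 slope deg 28.0886707535243 z@0 45.38299110942611 front x -43.68603044821518
176 slope deg 27.665884548930023 z@0 45.427549848636964 front x -43.451931133446635
changed px in pliers/bracelet/tweezers [np.int64(0), np.int64(0), np.int64(0)]
20.0417
```

View pics/t6.png

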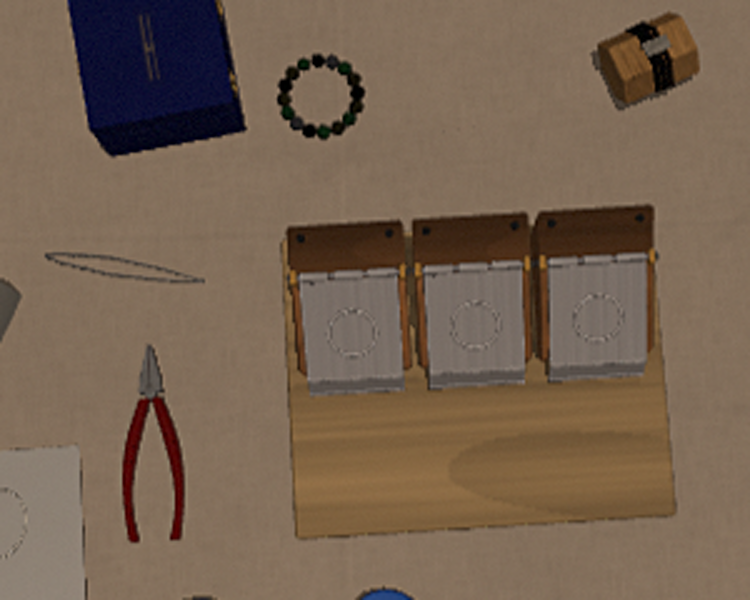

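All three flags match (28°, lip at x ≈ -43.6), and the third shows its ring at (598,318). The tools and bracelet are unchanged. Handing in.

```bash
python3 -c "
from workcell import r
r.finish_job()"
```

```text
the job is handed in; nothing more can be done
```

The third job is booked in and handed in at about 20 s on the robot's clock.

- **Tin:** I slid it home with two half-open fingertips set as a V behind it. The push stopped by itself on contact with the back wall, with a 4 N limit. The tin's rear edge then measured x = +29 mm, against the wall face at +30.
- **Flag:** I pulled the lip forward from behind with the closed fingertips. Contact force readings stayed at about 1 N, and the flag fell over by itself past upright.
- **Last checks:** The flag lies at 27.9°, with its front edge at x = -43.6 mm and the ring face up. The neighbours are at 28.1° and 27.7°, with front edges at -43.7 and -43.5 mm. The image areas of the pliers, bracelet and tweezers did not change.

No check failed or disagreed. The tin's position under the lowered flag could not be seen directly; its last view was just before the flip.

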